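Latch the gate of an instrument-tray cage

TASK

Close the gate of the tray cage and latch it, so that the tray cannot slide out: raise the latch bar over the keeper's lip, bring the gate in, and let the bar drop all the way down into the notch. Find the notch by feel, without forcing the latch bar against the keeper, and leave the tray and the other things on the bench where they are.

Things in the scene. Friction and masses are not known exactly. Their poses are not given: they have to be found in the camera images.
- cage: open-topped stainless wire cage, 290 deep (x) x 316 wide (y) x 134 mm high, fixed to the bench. Origin on the bench under the middle of its front opening; x points in from the opening to the back wall, y towards the hinge side, z up. Front posts 16 mm square, centred at y = +150 and -150 mm, front faces at x = 0. The gate closes the opening
- keeper: steel shelf bracket on the free-side post (cage y = -151 mm), fixed, 24 mm wide; origin at bench height on that post's front face, axes as the cage's. It carries the notched striker. It bends if loaded with more than about 25 N
- shelf (a point): point on the keeper's shelf (cage x = -22, y = -151, z = 108 mm) under the notched striker, 18 mm wide (y): from outside in, a lip 5 mm thick, a notch 8 mm wide (x), an inner rib 11 mm thick; lip and rib tops 133 mm above the bench, notch floor 118 mm. The notch's middle is at cage x = -22 mm, but the striker is clamped in slotted holes up to 7 mm further in or out; that setting is not measured
- gate (a joint): angle of the gate, rad: 0 shut (bar over the middle setting of the notch), positive open, the free end swinging out to the cage's -x side; it meets a rubber stop at -0.03. A wire-filled frame 10 mm thick, 25 to 121 mm above the bench, 263 mm long from the hinge line, about 0.7 kg, on a stiff bushed hinge: it stays where it is left and takes about 2 N at the knob to swing
- latch_bar (a joint): angle of the latch bar on the gate, rad: 0 level on the notch floor; positive tip up, to 0.45; -0.03 on its rest peg with no keeper under it. On a greased pin: it sinks by its own weight (about 1 N at the knob, 1 rad/s), but not when wedged sideways. Above 0.11 it clears lip and rib; about 0.10 to 0.105 it lies on top of one of them; over the notch it can sink to 0
- hinge (a point): point on the gate's vertical hinge line, at cage x = 0, y = +145, z = 125 mm
- bar_pin (a point): pin on which the latch bar pivots, 145 mm from the hinge line along the gate, 125 mm up, in the bar's middle plane, which is 22 mm outside the gate's middle plane (the hinge line lies in the latter). The bar is flat steel, 6 thick x 14 high, reaching 170 mm from the pin, past the gate's free end and over the keeper
- knob (a point): centre of the steel ball knob, 24 mm diameter, on an 8 mm stem on top of the latch bar: 95 mm from the pin towards the free end and 31 mm above the bar's middle, so 156 mm up when the bar is level; it rises 16 mm as the bar rises 0.17 rad. Free space all round it to pinch it from above
- tray: mesh tray of instruments standing in the cage, 225 x 235 x 45 mm high, 1.6 kg, origin under its middle; bystander
- forceps: ring-handled forceps, 150 mm long, lying flat in front of the cage's free-side corner, origin at mid-length; bystander
- kidney_dish: steel kidney dish, about 225 x 115 x 37 mm, origin under its middle; bystander
- bowl: round steel bowl, 124 mm across, 55 mm high, origin under its middle; bystander
- gallipot: small round steel pot, 68 mm across, 45 mm high, origin under its middle; bystander
- spray_bottle: white spray bottle, 74 mm across, 184 mm high, origin under its middle; bystander

How it is judged (in metres and radians):
On the way:
1. the raised bar has been carried in over the keeper's lip (value of joint gate below 0.035 rad and value of joint latch_bar above 0.08 rad), for 0.05 s.
At the end, for the whole second after the job is handed in: the gate is shut (below 0.031 rad) with the bar all the way down in the keeper's notch (bar angle between -0.02 and 0.025 rad), behind the lip (value of joint gate between -0.04 and 0.031 rad and value of joint latch_bar between -0.02 and 0.025 rad); the robot touches nothing.
It fails at once if the keeper is loaded with more than 25 N (contact force between keeper and anything else above 25 N).
It fails at once if the tray is shifted by more than 30 mm (distance of tray from where it was at the start of the episode above 0.03 m).
It fails at once if another thing on the bench is shifted by more than 30 mm (distance of any of forceps, kidney_dish, bowl, gallipot, spray_bottle from where it was at the start of the episode above 0.03 m).
It also fails if it takes over 64 s, if anything falls off the work surface, if the arm or the gripper's body presses on something with over 40 N, if the wrist force passes 120 N, or if a joint passes its speed limit or range.

ROBOT

A 6-joint arm with a two-finger parallel gripper is mounted at the origin on the work surface. World frame = base frame: x ahead of the robot, y to its left, z up, the work surface at z = 0. Lengths are in mm, angles in rad, forces in N, time in s.
With the tool pointing down it reaches from about 325 to 925 mm from the base axis. Payload 3.1 kg.
Tool frame: the origin (TCP) lies on the mounting face of the last link; the fingertips stand 173 mm ahead of it and the grasp point (between the pads) lies 155 mm ahead of it; z points along the fingers, y is the line along which they close (so a half turn about z gives the same grasp; the last joint's range is limited). The gripper opens to 85 mm and grips with 20 to 120 N. Pads are 22 mm wide; open, the fingers measure 114 mm over their backs; the gripper's body (76 mm by 85 mm) begins 54 mm behind the grasp point. The pads swing forward as they close: fully open they stand 13 mm farther back than shut.
Start: joints at [1.069, 0.217, 1.613, -0, 1.311, -0.112], TCP at [237.486, 578.136, 404.7] pointing down, gripper open.
Joint ranges: [-2.75, 2.75], [-0.78, 2.1], [0.31, 2.55], [-1.13, 4.27], [0.13, 2.63], [-2.58, 2.58]. Speed limits (rad/s): [2.79, 2.79, 3.14, 3.14, 3.14, 3.14].

INTERFACE

Orientations are given as a unit quaternion [x, y, z, w].
In Python, from cell import env, get_state, imaging gives the robot as it stands. Calls block until the motion is done:
- env.reach(position, orientation): joint-space move of the TCP to a pose.
- env.movel(position, rotation=None, feed=150): straight line of the TCP; rotation=None keeps the orientation; feed is the mean speed in mm/s.
- env.goto_joints(angles): joint-space move.
- env.command_gripper(opening, f_grip=None): finger opening in mm; f_grip is the grip in N (None keeps the last); returns when the fingers have stopped.
- env.pause(seconds).
- env.inverse_kinematics(position, orientation): joint angles nearest the present ones, or None.
- get_state(): the state.
- imaging.grab_frame(name): name is "scene" or "top" or "wrist"; returns the picture (480x640x3 uint8, red, green, blue); there is no depth.
- imaging.calibration(name): a dict with "fx", "fy", "cx", "cy" (pixels), "R" (3x3) and "t" (3): a world point X has camera coordinates R X + t. Camera axes: x right, y down, z forward; pixel columns grow to the right and rows downward; lengths in mm; the calibration is good to about 2 mm. The wrist camera is an equidistant fisheye: a pixel r from the principal point sees the ray r / f radians off the axis. A picture is of the moment at which its call begins: read the wrist's pose just before it. calibration takes no time and is no camera call; for the wrist camera it gives the pose at the moment of the call.
A pose or a line that the arm cannot do raises env.MotionError and nothing moves.
- env.close_job(): hands the job in; it is judged then, once.
The state is a dict: "time": time; "qpos": joint angles; "joint_vel": joint speeds; "tau": joint torques, N m; "ee_pos": TCP position; "orientation": TCP orientation; "ft_force": force on the tool from outside, world axes, zero at the start; "ft_torque": the same for the moment, N m; "opening": finger opening in mm; "grasp_force": force on a finger pad.
Only numpy, scipy, OpenCV 4.12 (cv2) and the standard library are available. Lean on these libraries where they do the work, as an engineer would, in place of code of your own. Each camera call takes 0.05 s, during which the arm holds its last target. There are 200 camera calls.

## Working session

There is one attempt and no reset: what is moved stays moved. The work goes in short steps, each a Python script; the robot and the scene stay as the last script left them, time stands still between calls to the robot, and variables do not carry over. Pictures are saved under pics/ and viewed, at most 10 in all, crops included, and the job is handed in when it is done.

```bash
mkdir -p pics; ls; python3 - <<'E'
from cell import env,get_state,imaging
import cv2,json
for n in("scene","top","wrist"):
    c=imaging.calibration(n); print(n,{k:(v.tolist() if hasattr(v,'tolist') else v) for k,v in c.items()})
    cv2.imwrite(f'pics/{n}0.png',imaging.grab_frame(n)[:,:,::-1])
print(get_state())
E
```

```text
pics
scene {'fx': 599.1184550936679, 'fy': 599.1184550936679, 'cx': 322.15530693456503, 'cy': 247.13869374936147, 'R': [[-0.05632308736319483, 0.9983890247143614, 0.006860405220175107], [0.6104455093944582, 0.03987336159188802, -0.7910539773590064], [-0.7900531563698856, -0.040366698716511946, -0.6117078875939984]], 't': [153.07780150022413, -218.32469285490606, 2302.9341735510384]}
top {'fx': 619.8002000933689, 'fy': 619.8002000933689, 'cx': 324.2531623159039, 'cy': 247.3508906185182, 'R': [[-0.021172473974988545, -0.9997426217628165, -0.008149636592417967], [-0.9961776866770427, 0.021786526260355453, -0.0845893837327261], [0.0847451645378896, 0.006327519602252015, -0.996382566880377]], 't': [-99.27267491172027, 567.4213364286298, 1547.125283526686]}
wrist {'fx': 371.64829954431775, 'fy': 371.64829954431775, 'cx': 318.71300633587646, 'cy': 237.34494066238045, 'R': [[0.379670081584005, 0.9251211625083997, -0.001209888054413512], [0.8839198482296461, -0.36237447571282144, 0.29558491378542906], [0.27301342651173166, -0.1132941923973469, -0.9553157043163053]], 't': [-624.8768799723688, -38.17035855984856, 380.60014390752116]}
{'time': 0.15, 'qpos': array([ 1.06879840e+00,  2.17577381e-01,  1.61460659e+00, -7.06333452e-06,
        1.31130267e+00, -1.12193389e-01]), 'joint_vel': array([-0.00150356, -0.00272393, -0.00487826, -0.001354  , -0.00032925,
        0.00078726]), 'tau': array([-2.97262068e-04, -3.97451019e+01, -3.04416919e+01, -1.83828997e-04,
        5.82631634e-03,  2.58026722e-05]), 'ee_pos': array([237.32904032, 577.84693328, 403.64866225]), 'orientation': array([ 1.93669676e-01,  9.81066338e-01, -9.03722071e-04, -2.83015620e-04]), 'ft_force': array([0.40400235, 0.02958786, 0.01773257]), 'ft_torque': array([ 0.00462701,  0.0180495 , -0.02007697]), 'grasp_force': 0.0, 'opening': 85.56053438240228}
```

View pics/top0.png

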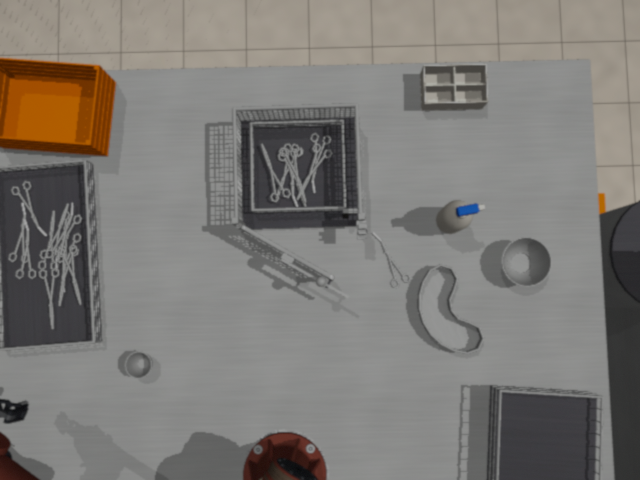

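View pics/scene0.png

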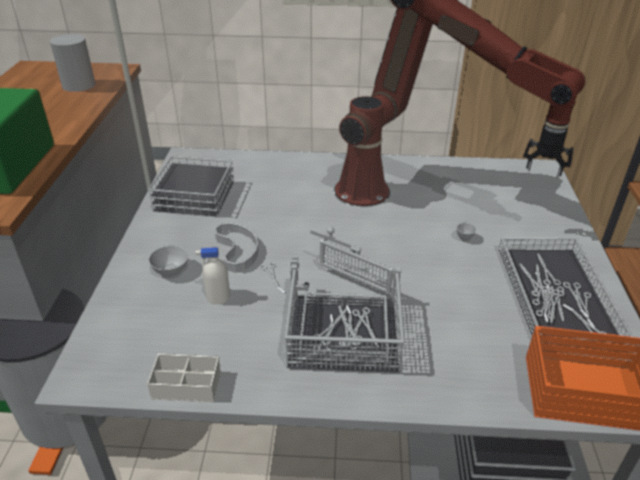

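The top view shows the cage around (235–357, 107–225), the gate running from the hinge near (240, 228) to about (345, 295), and the keeper near (362, 226). I'll zoom in.

```bash
python3 - <<'E'
import cv2
a=cv2.imread('pics/top0.png')[95:305,220:420]
cv2.imwrite('pics/topz.png',cv2.resize(a[:, :],None,fx=2.85*1.0,fy=2.85,interpolation=cv2.INTER_CUBIC))
E
```

```text
(no output)
```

View pics/topz.png

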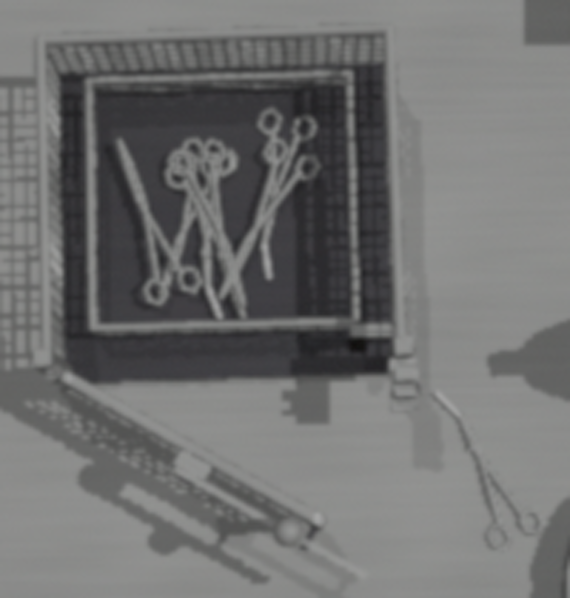

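The zoomed crop shows the rim back corners at crop (40,37) and (391,30), and the front posts at about (42,362) and (402,350). The gate's top edge runs (65,377)→(322,520), the knob is at (291,530), and the bar tip is at (362,577).

```bash
cat > h.py <<'E'
import numpy as np,cv2
from cell import env,get_state,imaging
from scipy.spatial.transform import Rotation as Ro
def ray(c,u,v,fish=False):
    R=np.array(c['R']);t=np.array(c['t'])
    x=(u-c['cx'])/c['fx'];y=(v-c['cy'])/c['fy']
    if fish:
        r=np.hypot(x,y); s=np.sin(r)/r if r>1e-9 else 1; d=np.array([x*s,y*s,np.cos(r)])
    else: d=np.array([x,y,1.])
    return -R.T@t,R.T@d
def onz(c,u,v,z,fish=False):
    o,d=ray(c,u,v,fish); return o+d*(z-o[2])/d[2]
def proj(c,P,fish=False):
    q=np.array(c['R'])@np.array(P)+np.array(c['t'])
    if fish:
        r=np.hypot(q[0],q[1]);th=np.arctan2(r,q[2]);k=th/r;x,y=q[0]*k,q[1]*k
    else:x,y=q[:2]/q[2]
    return np.array([c['fx']*x+c['cx'],c['fy']*y+c['cy']])
def down(yaw):  # tool down, tool y (closing line) at angle yaw in world
    yv=np.array([np.cos(yaw),np.sin(yaw),0]);z=np.array([0,0,-1.]);x=np.cross(yv,z)
    return Ro.from_matrix(np.c_[x,yv,z]).as_quat()
E
python3 - <<'E'
from h import *
c=imaging.calibration('top')
for n,u,v,z in [('BL',40,37,134),('BR',391,30,134),('FL',42,362,134),('FR',402,350,134),('keeper lip',405,390,133),('gate hinge end',65,377,121),('gate free',322,520,121),('knob',291,530,156),('tip',362,577,132),('pin',195,467,132),('forceps',440,395,5)]:
    p=onz(c,220+u/2.85,95+v/2.85,z);print(n,p.round(0))
E
```

```text
BL [897.  98. 134.]
BR [ 896. -198.  134.]
FL [621.  98. 134.]
FR [ 624. -201.  134.]
keeper lip [ 591. -202.  133.]
gate hinge end [609.  81. 121.]
gate free [ 485. -131.  121.]
knob [ 476. -106.  156.]
tip [ 437. -163.  132.]
pin [531. -27. 132.]
forceps [ 599. -241.    5.]
```

```bash
python3 - <<'E'
from h import *
g=.53
for y in (-g,np.pi-g): print(env.inverse_kinematics([476,-106,420],down(y)), env.inverse_kinematics([590,-146,320],down(y+g)))
q=down(-g)
j=env.inverse_kinematics([476,-106,420],q)
if j is None or abs(j[5])>2.3: q=down(np.pi-g)
env.reach([476,-106,420],q)
c=imaging.calibration('wrist');s=get_state()
cv2.imwrite('pics/w1.png',imaging.grab_frame('wrist')[:,:,::-1])
np.save('c1.npy',c,allow_pickle=True)
print(s['time'],s['ee_pos'],s['ft_force'],s['qpos'],-np.array(c['R']).T@np.array(c['t']))
for n,P in dict(knob=[476,-106,153],tip=[437,-163,130],hinge=[616,90,121],keep=[591,-203,133]).items(): print(n,proj(c,P,True))
E
```

```text
[-3.63154066e-01 -9.52117446e-02  1.91272176e+00 -4.44089210e-16
  1.32408263e+00  1.66845934e-01] [-3.58010770e-01  2.64259508e-01  1.72354662e+00 -4.44089210e-16
  1.15378652e+00 -3.58010770e-01]
None None
2.7167 [ 476.1841849  -105.40722376  419.98200454] [ 0.3684827  -0.17744152  0.03204415] [-3.61942931e-01 -9.50802622e-02  1.91263531e+00  2.75563182e-04
  1.32406731e+00  1.66855032e-01] [513.86433995 -39.29417767 390.64158827]
knob [320.06461206 242.34876776]
tip [313.6540592  315.63574164]
hinge [349.24866708 -75.29318323]
keep [502.27575904 264.56342653]
```

View pics/w1.png

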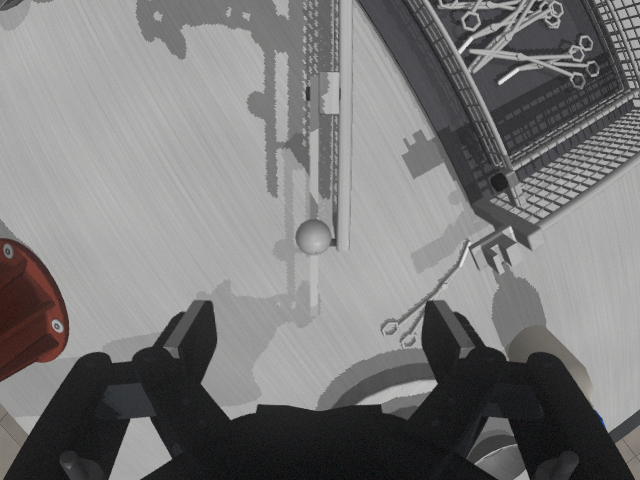

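The wrist view shows the knob centred at (313.5, 236), the bar tip at (315, 313), the gate's top rail running from (346, 0) to (343, 250), and the notched keeper at about (494, 247).

```bash
python3 - <<'E'
from h import *
c=np.load('c1.npy',allow_pickle=True).item()
f=lambda u,v,z:onz(c,u,v,z,True)
k=f(313.5,236,153);a=f(345.5,20,121);b=f(343.5,248,121);t=f(315,313,130)
print('knob',k,'tip',t,'gate',a,b,'ang',np.arctan2(a[0]-b[0],a[1]-b[1]),'keeper',f(494,247,133))
kt=np.array([476,-106,153])
p=np.array([f(310,130,131),f(314,210,131)]);print('barang',np.arctan2(*(p[0]-p[1])[:2]), 'tip-knob',np.arctan2(*(k-t)[:2]))
g=np.arctan2(a[0]-b[0],a[1]-b[1]);d=np.array([-np.sin(g),-np.cos(g)]);n=np.array([-np.cos(g),np.sin(g)])
print('hinge via knob',k[:2]-240*d-22*n,'via free end',b[:2]-263*d)
im=cv2.imread('pics/w1.png')[150:290,420:580];cv2.imwrite('pics/w1k.png',cv2.resize(im,None,fx=4,fy=4,interpolation=cv2.INTER_CUBIC))
E
```

```text
knob [474.45493991 -99.93508239 153.        ] tip [ 439.15474413 -161.45845095  130.        ] gate [570.5658462   19.76873378 121.        ] [ 484.13460468 -127.99301845  121.        ] ang 0.5292697555802687 keeper [ 589.66547186 -184.68783863  133.        ]
barang 0.4823023402758163 tip-knob 0.5209085866519487
hinge via knob [614.62156713  96.11928919] via free end [616.92413218  99.02227043]
```

View pics/w1k.png

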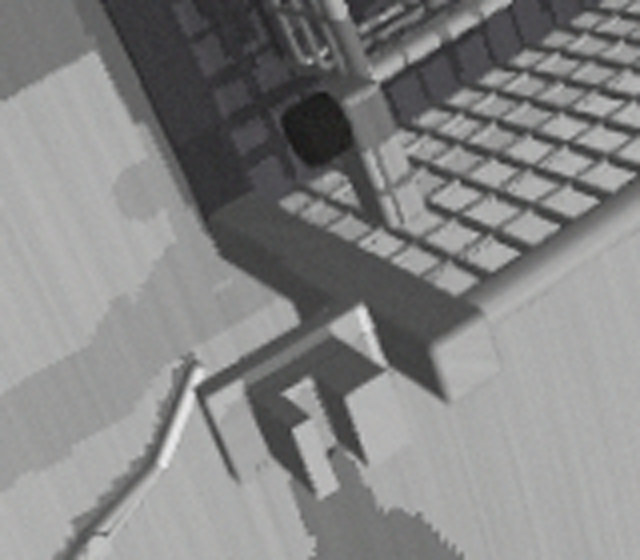

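The crop shows the post top at about (465,356), the rib top quad around (345–410, 372–465), the lip top around (295–337, 415–497), and the notch between them.

```bash
python3 - <<'E'
from h import *
c=np.load('c1.npy',allow_pickle=True).item()
f=lambda u,v,z:onz(c,420+u/4,150+v/4,z,True).round(1)
for n,u,v,z in [('post fl',432,348,134),('post fr',448,402,134),('post br',498,365,134),('post bl',487,310,134),('rib o1',345,400,133),('rib o2',365,465,133),('rib i1',388,372,133),('rib i2',410,440,133),('lip i1',320,415,133),('lip i2',337,480,133),('lip o1',295,430,133),('lip o2',318,497,133)]: print(n,f(u,v,z))
E
```

```text
post fl [ 620.6 -192.8  134. ]
post fr [ 620.2 -206.   134. ]
post br [ 634.2 -205.   134. ]
post bl [ 635.6 -192.1  134. ]
rib o1 [ 598.7 -193.   133. ]
rib o2 [ 598.  -209.1  133. ]
rib i1 [ 609.7 -192.7  133. ]
rib i2 [ 609.5 -209.7  133. ]
lip i1 [ 592.4 -193.   133. ]
lip i2 [ 591.  -208.6  133. ]
lip o1 [ 586.2 -193.   133. ]
lip o2 [ 585.8 -209.8  133. ]
```

Notch middle at x≈594.7 (about −3.5 mm setting), post face at x≈620.4, cage yaw≈0. The sizes agree with those given, so I'll grasp.

```bash
python3 - <<'E'
from h import *
g=.535;q=down(-g)
env.command_gripper(55,40)
env.movel([474.5,-100,420],q)
env.movel([474.5,-100,308],feed=100)
print(get_state()['ft_force'])
env.command_gripper(10,40);env.pause(.2)
s=get_state();print(s['time'],s['ee_pos'],s['ft_force'],s['ft_torque'],s['opening'],s['grasp_force'])
# try lifting the bar 6 mm along its arc
def al(a): return 95*np.cos(a)-31*np.sin(a),95*np.sin(a)+31*np.cos(a)
x0,z0=al(-.03); d=np.array([-np.sin(g),-np.cos(g)])
for a in (.02,.07):
    x,z=al(a); p=np.array([474.5,-100,308.]);p[:2]+=d*(x-x0);p[2]+=z-z0
    env.movel(p,feed=40);s=get_state();print(s['time'],s['ee_pos'],s['ft_force'],s['opening'],s['grasp_force'])
E
```

```text
[-0.48578032  0.27959526 -0.41191616]
5.3 [ 474.83063154 -100.11525651  308.76471036] [-0.79299997  0.62785988  5.67318199] [ 0.00707502  0.19716726 -0.0205174 ] 21.615489757732057 39.09828722476959
5.575 [475.03700402 -98.73481026 312.20249863] [ 0.08160233 -2.69494146 -2.13963444] 21.553135014316506 39.309030175209045
5.85 [475.6918359  -97.0241817  317.01699362] [-1.57646715 -1.98080394 -2.92029315] 21.500934890009407 39.33989703655243
```

```bash
cat >> h.py <<'E'
def al(a): return 95*np.cos(a)-31*np.sin(a),95*np.sin(a)+31*np.cos(a)
A0=-.03;G0=.535;P0=np.array([474.7,-100.,308.])
def dn(g): return np.array([-np.sin(g),-np.cos(g)]),np.array([-np.cos(g),np.sin(g)])
_d,_n=dn(G0); H=P0[:2]-(145+al(A0)[0])*_d-22*_n
def pose(g,a):
    d,n=dn(g);x,z=al(a)
    return np.r_[H+(145+x)*d+22*n,P0[2]+z-al(A0)[1]],down(-g)
def go(g,a,feed=60):
    p,q=pose(g,a);env.movel(p,q,feed=feed);return get_state()
E
python3 - <<'E'
from h import *
print('H',H,pose(0,0))
for a in (.12,.2): s=go(G0,a,40);print(s['time'],s['ee_pos'],s['ft_force'].round(1))
for g in (.45,.36,.27,.18,.12):
    s=go(g,.2,100);print(g,s['time'],s['ee_pos'].round(1),s['ft_force'].round(1),s['opening'])
cv2.imwrite('pics/w2.png',imaging.grab_frame('wrist')[:,:,::-1])
np.save('c2.npy',imaging.calibration('wrist'),allow_pickle=True)
E
```

```text
H [616.44004628  96.01112426] (array([ 594.44004628, -143.98887574,  310.86352147]), array([0.70710678, 0.70710678, 0.        , 0.        ]))
6.125 [477.0622286  -95.17066613 321.87206235] [-1.7 -1.1 -2.2]
6.475 [479.37958531 -91.86139667 329.362014  ] [-1.   1.8 -3.7]
0.45 6.825 [ 496.5 -103.3  329.5] [ 2.2  0.9 -4.1] 21.65569832264675
0.36 7.1833 [ 514.3 -113.1  329.2] [ 2.7  2.2 -3.7] 21.456929642156805
0.27 7.5417 [ 533.3 -121.3  329.1] [ 3.   2.1 -5.2] 21.381863880244925
0.18 7.9 [ 553.1 -127.9  329.1] [ 3.4  2.1 -5. ] 21.764804364300538
0.12 8.1917 [ 566.7 -131.3  329.1] [ 2.6  3.2 -5.5] 21.13130582037654
```

View pics/w2.png

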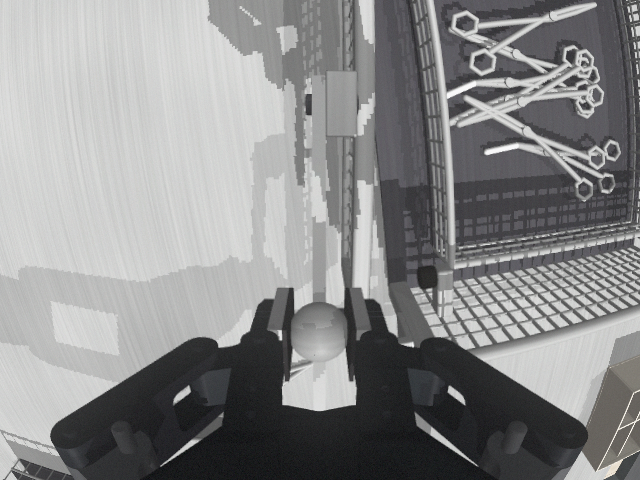

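The wrist view shows the knob still held between the pads at (318, 332), and the gate moving with it towards the post and the rubber stop at (430, 276). Next I carry it in over the keeper and feel down onto the rib.

```bash
cat >> h.py <<'E'
def gx(xk): return np.arcsin((H[0]-22-xk)/240)
E
python3 - <<'E'
from h import *
for xk in (575,585,592,597,601,603):
    s=go(gx(xk),.19,50);print(xk,round(s['time'],2),s['ee_pos'].round(1),s['ft_force'].round(1))
    if abs(s['ft_force'][0])>12: break
env.pause(.1);f0=get_state()['ft_force'];print('f0',f0.round(1))
g=gx(s['ee_pos'][0])
for a in np.arange(.17,.07,-.008):
    s=go(g,a,15);print(round(a,3),round(s['time'],2),s['ee_pos'].round(1),s['ft_force'].round(1))
    if s['ft_force'][2]-f0[2]>4: break
E
```

```text
575 8.57 [ 575.3 -133.7  327.9] [ 1.1  3.  -5.2]
585 8.92 [ 585.5 -135.2  328.2] [ 0.7  3.9 -5.9]
592 9.2 [ 592.2 -136.   328.1] [ 1.   3.9 -5.3]
597 9.45 [ 596.9 -136.5  328.1] [-0.   4.5 -4.8]
601 9.7 [ 600.8 -136.7  328. ] [-0.4  3.1 -5.4]
603 9.95 [ 602.6 -136.9  328. ] [-1.2  4.7 -6.5]
f0 [-1.1  4.9 -5. ]
0.17 10.33 [ 602.4 -137.7  326.4] [ 0.2  5.6 -5.9]
0.162 10.58 [ 602.4 -138.1  325.8] [ 0.2  4.7 -4.9]
0.154 10.83 [ 602.5 -138.4  325.1] [-0.2  6.  -5.3]
0.146 11.08 [ 602.5 -138.8  324.5] [-0.6  4.9 -5.1]
0.138 11.33 [ 602.5 -139.1  323.8] [ 0.2  6.3 -4.4]
0.13 11.58 [ 602.5 -139.4  323.1] [-0.8  5.5 -5.5]
0.122 11.83 [ 602.5 -139.8  322.4] [ 0.   5.2 -4.3]
0.114 12.08 [ 602.5 -140.   322. ] [-0.9  6.3 -3. ]
0.106 12.33 [ 602.6 -140.1  321.9] [-3.2  6.9 -1.9]
0.098 12.58 [ 602.6 -140.2  321.7] [-3.7  7.7  1.3]
```

```bash
sed -i 's/^def pose/H[1]+=1.5\ndef pose/' h.py; python3 - <<'E'
from h import *
a=.099
for xk in np.arange(602.6,589,-.5):
    s=go(gx(xk),a,10);f=s['ft_force'];print(xk.round(1),round(s['time'],2),s['ee_pos'].round(1),f.round(1))
    if f[2]>6 or abs(f[0])>15: print('force');break
    if s['ee_pos'][2]<320.8: print('drop');break
print(pose(0,a)[0][2])
E
```

```text
602.6 12.89 [ 602.7 -139.7  321.8] [-3.6  4.5  0.6]
602.1 13.14 [ 602.4 -139.7  321.8] [-2.5  3.8 -0.8]
601.6 13.39 [ 602.2 -139.7  321.8] [-0.9  4.9  1.3]
601.1 13.64 [ 602.  -139.6  321.7] [0.1 5.4 2.8]
600.6 13.89 [ 601.7 -139.6  321.8] [2.7 4.4 1.6]
600.1 14.14 [ 601.4 -139.6  321.8] [3.4 5.2 1.8]
599.6 14.39 [ 601.  -139.6  321.8] [3.5 5.1 1.2]
599.1 14.64 [ 600.5 -139.5  321.8] [4.2 5.3 2. ]
598.6 14.89 [ 600.  -139.5  321.8] [4.  4.5 1.6]
598.1 15.14 [ 599.5 -139.5  321.8] [3.3 5.1 0.3]
597.6 15.39 [ 599.  -139.4  321.8] [2.9 4.  2.2]
597.1 15.64 [ 598.5 -139.4  321.7] [4.3 4.7 2. ]
596.6 15.89 [ 598.  -139.4  321.8] [3.9 4.9 0.4]
596.1 16.14 [ 597.5 -139.3  321.7] [3.8 4.9 1.2]
595.6 16.39 [ 597.  -139.3  321.7] [3.4 4.9 1. ]
595.1 16.64 [ 596.5 -139.3  321.7] [3.4 4.6 1.1]
594.6 16.89 [ 596.  -139.3  321.7] [3.3 4.4 1.2]
594.1 17.14 [ 595.5 -139.2  321.6] [3.1 3.8 1.4]
593.6 17.39 [ 594.9 -139.2  321.5] [3.9 5.2 1.2]
593.1 17.64 [ 593.4 -139.5  320.1] [ 1.1  1.3 -2. ]
drop
320.1013744688888
```

```bash
python3 - <<'E'
from h import *
x=593.6
for a in np.arange(.09,-.012,-.01):
    s=go(gx(x),a,15);f=s['ft_force'];print(a.round(3),round(s['time'],2),s['ee_pos'].round(1),(pose(0,a)[0][2]-s['ee_pos'][2]).round(1),f.round(1))
    if f[2]>4 or abs(f[0])>10: print('force');break
E
```

```text
0.09 17.89 [ 593.6 -139.9  319.1] 0.1 [ 2.3 -0.8 -2.1]
0.08 18.14 [ 593.6 -140.2  318.5] -0.1 [ 0.2 -1.3 -1.3]
0.07 18.39 [ 593.6 -140.5  317.7] -0.2 [ 0.1 -3.1 -0.5]
0.06 18.64 [ 593.6 -140.8  316.7] -0.2 [-0.5 -5.   0.3]
0.05 18.89 [ 593.6 -141.2  315.7] -0.2 [-0.5 -4.9  0.8]
0.04 19.14 [ 593.6 -141.5  314.8] -0.1 [-1.4 -5.6  1.5]
0.03 19.39 [ 593.6 -141.9  313.8] -0.1 [-1.3 -6.3  0.2]
0.02 19.64 [ 593.6 -142.2  312.9] -0.1 [-1.9 -5.3  0.5]
0.01 19.89 [ 593.6 -142.5  312.1] -0.3 [-1.1 -5.3  1.4]
0.0 20.14 [ 593.7 -142.6  312. ] -1.2 [-3.7 -3.1  5.2]
force
```

It bottomed at the expected height, about 9.7 mm below the rib-top contact. I'll release, retract and check.

```bash
python3 - <<'E'
from h import *
p=get_state()['ee_pos']
s=go(gx(593.6),.01,15)
env.command_gripper(60);env.pause(.5)
q=get_state()['ee_pos'];print(q,get_state()['ft_force'])
env.movel([q[0],q[1],440],feed=100);env.movel([q[0]-70,q[1]-50,440]);env.pause(.3)
c=imaging.calibration('wrist');im=imaging.grab_frame('wrist')[:,:,::-1]
np.save('c3.npy',c,allow_pickle=True);cv2.imwrite('pics/w3.png',im)
print(get_state()['time'],proj(c,[593.6,-143,156],True),proj(c,[595,-200,128],True))
E
```

```text
[ 593.60568041 -142.12782501  311.83478927] [ 0.2702002   0.08624364 -0.6392717 ]
23.85 [418.00386746 167.92838711] [406.69274635 234.28211118]
```

View pics/w3.png

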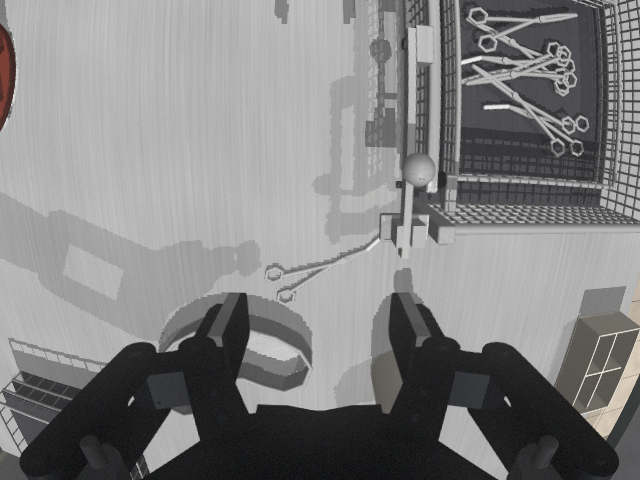

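The knob is at (418, 169), against (418, 168) predicted for a level bar, and the bar runs into the keeper at about (405, 230). I'll zoom on the notch to confirm.

```bash
python3 - <<'E'
import cv2
im=cv2.imread('pics/w3.png')[140:275,350:480];cv2.imwrite('pics/w3z.png',cv2.resize(im,None,fx=4.4,fy=4.4,interpolation=cv2.INTER_CUBIC))
E
```

```text
(no output)
```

View pics/w3z.png

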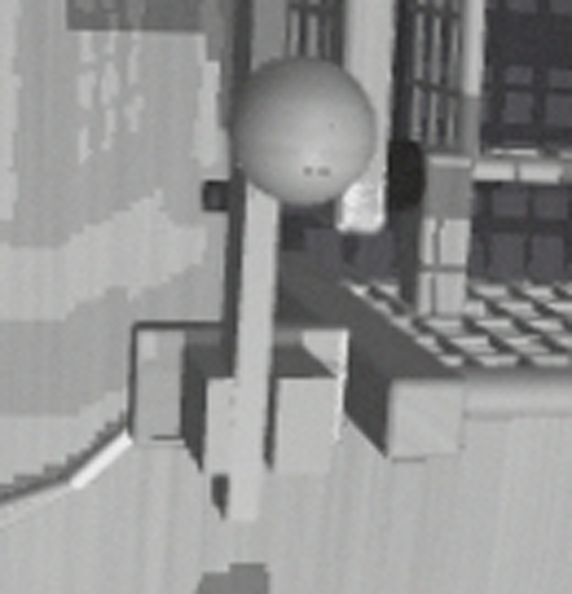

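The bar (crop x 230–270) lies between the lip (205–230) and the rib (272–335), down in the notch. The robot is clear, so I'm handing in.

```bash
python3 -c "
from cell import env
print(env.close_job())"
```

```text
the job is handed in; nothing more can be done
None
```

The job is handed in: the gate is shut and the latch bar is down in the keeper's notch, as the last close-up shows, and the robot was clear after about 24 s of the 64 s; the interface gave no verdict.

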